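# Lock the gauge fixture's clamp arm with its clevis pin

### The arm

A 6-joint arm with a two-finger parallel gripper is mounted at the origin on the work surface. World frame = base frame: x ahead of the robot, y to its left, z up, the work surface at z = 0. Lengths are in mm, angles in rad, forces in N, time in s.
With the tool pointing down it reaches from about 300 to 850 mm from the base axis. Payload 4.2 kg.
Tool frame: the origin (TCP) lies between the finger pads; the fingertips stand 8 mm ahead of it and the grasp point (between the pads) lies 11 mm behind it (robot.tcp_to_tips is the distance from the TCP to the fingertips, in mm); z points along the fingers, x is the direction in which the jaws open and shut, and the axes are right-handed (so a half turn about z gives the same grasp; the last joint's range is limited). The gripper opens to 91 mm and grips with 3 to 60 N. Pads are 32 mm wide; open, the fingers measure 118 mm over their backs; the gripper's body (76 mm by 178 mm) begins 60 mm behind the grasp point.
Start: joints at [-0.02, 0.32, 1.565, -0, 1.257, -0.02], TCP at [575.015, 0, 221.976] pointing down, gripper open.
Joint ranges: [-3.11, 3.11], [-0.84, 2.01], [0.21, 2.61], [-1.34, 4.49], [0.05, 2.63], [-2.56, 2.56]. Speed limits (rad/s): [2.57, 2.57, 3.14, 3.14, 3.14, 3.14].

### API

Orientations are given as a unit quaternion [w, x, y, z].
In Python, from bench import robot gives the robot as it stands.
- The arm moves only by the tool servo_tool, never from a script. Its argument "commands" is a list of rows, each a list of 6 numbers: the shift along the tool's x, y, z in cm, then the turn, a rotation vector about the tool's x, y, z in degrees. In form: [[dx, dy, dz, ax, ay, az], ...]. A call has 1 to 8 rows; each row is the pose to reach, as a shift and turn from the pose commanded when the call began, along the tool's axes at that moment; what a row does not reach only later rows make up. A row lasts 1/8 s, in which the tool goes at most 62.5 mm and 10.7 degrees, less where a joint would pass 70% of its speed; a pose out of reach is approached as far as the arm can. A call with a gripper value outside its range is refused whole. "grip" is the finger opening in cm, from 0 to 9.12, set as the call begins (left out, the last holds). The fingers move at their own pace and stop on an object; "force" is the grip in N (left out, the last holds). Time passes only in rows, so rows that repeat a pose let the fingers close. It gives the time, the measured TCP pose, the force and the opening at its end, in the units of the state.
- robot.get_obs(): the state, without advancing time (a new reading comes with each control period).
- robot.camera(name): name is "scene" or "side" or "wrist"; returns the picture (384x512x3 uint8, blue, green, red); there is no depth.
- robot.camera_model(name): a dict with "fx", "fy", "cx", "cy" (pixels), "k1" (the pictures are not rectified: a ray, as slopes to the right and down, at radius r is drawn at 1 + k1 r^2 times it, then the intrinsics apply), "world_from_camera" (4x4, takes a point from camera to world coordinates). Camera axes: x right, y up, looking along -z (the intrinsics and any distortion apply to the point x, -y, -z); pixel columns grow to the right and rows downward; lengths in mm; the calibration is good to about 2 mm. A picture is of the moment at which its call begins: read the wrist's pose just before it. camera_model takes no time and is no camera call; for the wrist camera it gives the pose at the moment of the call.
- robot.hand_in(): hands the job in, once; it reports no verdict.
The state is a dict: "t": time; "qpos": joint angles; "dq": joint speeds; "effort": joint torques, N m; "position": TCP position; "tcp_rot": TCP orientation; "ft_force": force on the tool from outside, world axes, zero at the start; "torque": the same for the moment, N m; "width": finger opening in mm.
Only numpy, scipy, OpenCV 4.12 (cv2) and the standard library are available. Lean on these libraries where they do the work, as an engineer would, in place of code of your own. Each camera call takes 0.05 s, during which the arm holds its last target. There are 200 camera calls.

### The job

Swing the yellow clamp arm of the inspection fixture fully down between the two upright cheeks and lock it with the red-headed pin. The pin stands upright in the rack but the holes are level: first lay the red pin in the sloping V-rest and let go of it, then take it again across its head and push it, from the side of the fixture towards the V-rest and rack, through cheek, arm and far cheek until its head is fully home against the cheek, and let go. The cheeks stand on an adjusting slide and can be some millimetres off along the arm, so feel for the holes. Leave the other two pins in the rack and the calipers and the magnifier where they are.

Things in the scene. Friction and masses are not known exactly. Their poses are not given: they have to be found in the camera images.
- fixture: Fixed grey base 255x100x8 mm. Origin: on the table below the middle of the clevis holes; y axis: line of the holes; z up. On a stiff, clamped slide stands the clevis head (cheeks, hinge, arm), anywhere within 6 mm of nominal along x, not in the poses: feel for it. Two dark cheeks 46 mm wide (x), 12 thick, top z 83; outer faces y +-24; level 16 mm holes at z 60, 2 mm chamfer on the -y side.
- fixture_hole (a point): Nominal centre of the hole on the outer face of the -y cheek, where the pin enters moving to +y (fixture frame: x 0, y -24, z 60 mm; the true hole is up to 6 mm off along x, never in y or z); axes as the fixture's.
- clamp_arm (a joint): Angle of the yellow arm, rad. 0: level, its hole in line with the cheeks'; grows as it swings up (starts 0.45-0.85); stop at -0.012 (hole 1.7 mm low; the pin's nose lifts it). Hinge at fixture x 140, y 0, z 60 mm; arm 18 mm thick (y) towards -x, hole 140 mm from the hinge, black grip 163-225 mm from it, its top 11 mm above the arm's axis: press there. Stiff, stays put; 4 N at the grip moves it.
- pin_red: The pin to use, 120 mm long: steel shank 14 mm thick, 80 mm long, its nose tapering to 8 mm over the first 10 mm, and a red round head 24 mm thick, 40 mm long. About 0.11 kg. Origin: tip of the nose; z axis from tip to head (head from 80 to 120 mm). Starts upright in one of the rack's holes, tip 15 mm above the table, head standing on the rack's top.
- pin_shoulder (a point): On the red pin's axis at the head's underside, 80 mm from the tip; this face meets the cheek when home.
- rack: Fixed blue rack 70 x 220 x 95 mm with three upright 18 mm holes at y -75, 0, +75 mm. Origin: centre of its underside. Rack and V-rest may be swapped.
- rest_v: Aluminium V trough on a fixed dark stand (foot 70x110x10 mm), sloping 45 degrees. z axis: up the slope, axis of a pin lying in it head uppermost; origin: where that pin's tip lies, on the end stop, 34 mm above the table; y axis: out of the V's open side, up and sideways; x level. V 32 mm wide at its mouth, walls from z 2 to 64 mm, edges at y +7 mm; the head stays free beyond the upper end.
- pin_blue: Same shape of pin with a blue head, in the rack; leave alone.
- pin_white: Same shape of pin with a white head, in the rack; leave alone.
- caliper_digital: Digital caliper 200 mm long lying on the table on the left, 17 mm high; leave alone. Origin: centre of its underside.
- caliper_plain: Plain steel caliper 200 mm long, 17 mm high, beside it; leave alone.
- magnifier: Black magnifier, 92 mm round with a 90 mm handle, lying beyond the fixture; leave alone.

How it is judged:
By the outcome, as a careful person would: the job done as asked, in the order asked, and still so for the second after the job is handed in, with the robot touching nothing.
It also fails if it takes over 72 s, if anything falls off the work surface, if the arm or the gripper's body presses on something with over 40 N, if the wrist force passes 120 N, or if a joint passes its speed limit or range.

## Working session

There is one attempt and no reset: what is moved stays moved. The work goes in short steps, Python scripts to look and compute and a tool call to move; the robot and the scene stay as the last step left them, time stands still between calls to the robot, and variables do not carry over. Pictures are saved under pics/ and viewed, about 8 in all and at most 12, crops included, and the job is handed in when it is done.

Besides the shell and the picture viewer there is one more tool, called after "Emit:" in YAML: its name, and indented under it one key for each argument. servo_tool: Moves the arm, as the interface text tells. Its arguments: {"type":"object","properties":{"commands":{"type":"array","items":{"type":"array","items":{"type":"number"}}},"grip":{"type":"number"},"force":{"type":"number"}},"required":["commands"]}

```bash
ls; mkdir -p pics
python3 - <<'E'
from bench import robot
import cv2,numpy as np
for n in("scene","side"):
    im=robot.camera(n);cv2.imwrite(f"pics/{n}0.png",im)
    m=robot.camera_model(n);print(n,[round(float(m[k]),3) for k in("fx","fy","cx","cy","k1")]);print(np.round(m["world_from_camera"],3))
a=cv2.imread("pics/scene0.png");
cv2.imwrite("pics/scene0b.png",cv2.resize(a,(800,600)))
cv2.imwrite("pics/side0b.png",cv2.resize(cv2.imread("pics/side0.png"),(800,600)))
print(robot.get_obs())
E
```

```text
pics
scene [435.625, 435.625, 253.759, 196.406, 0.05]
[[-1.630000e-01 -8.200000e-01  5.480000e-01  1.252399e+03]
 [ 9.870000e-01 -1.410000e-01  8.200000e-02  1.320750e+02]
 [ 1.000000e-02  5.540000e-01  8.320000e-01  1.088924e+03]
 [ 0.000000e+00  0.000000e+00  0.000000e+00  1.000000e+00]]
side [400.825, 400.825, 253.478, 191.564, 0.001]
[[ 9.48000e-01  1.95000e-01 -2.53000e-01  2.96267e+02]
 [-3.19000e-01  5.37000e-01 -7.81000e-01 -9.49535e+02]
 [-1.60000e-02  8.21000e-01  5.71000e-01  8.02799e+02]
 [ 0.00000e+00  0.00000e+00  0.00000e+00  1.00000e+00]]
{'t': 0.1, 'qpos': array([-1.99875565e-02,  3.20217302e-01,  1.56555568e+00,  1.17644127e-05,
        1.25740752e+00, -2.00011803e-02]), 'dq': array([ 1.14111236e-03, -3.72105097e-04, -1.76121771e-03, -2.15440682e-04,
       -2.91356509e-05, -1.75209867e-03]), 'effort': array([ 5.01049108e-04, -4.13330913e+01, -2.32510239e+01,  7.29743019e-02,
        4.21804120e-02, -4.88014211e-05]), 'position': array([5.74555743e+02, 2.04703654e-02, 2.21211004e+02]), 'tcp_rot': array([-2.14661106e-05,  9.99999685e-01,  4.99406792e-06, -7.93653937e-04]), 'ft_force': array([ 0.04448887, -0.48817382,  0.81330214]), 'torque': array([ 0.00346551, -0.01133437,  0.00674973]), 'width': 90.78174261908224}
```

View pics/scene0b.png

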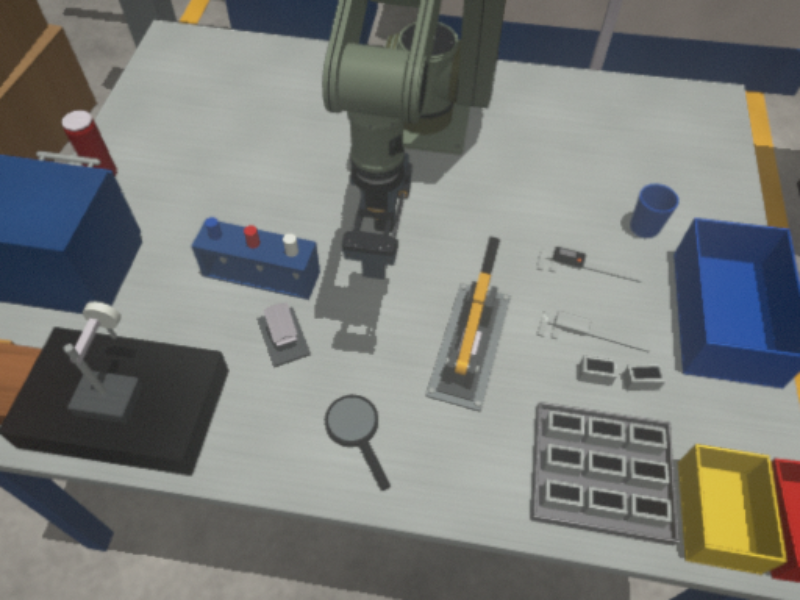

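View pics/side0b.png

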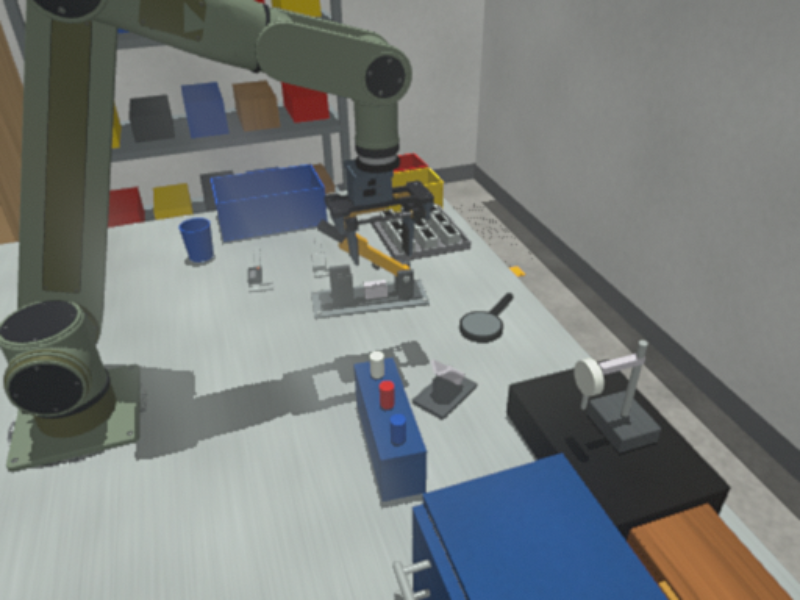

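The scene shows the rack (200–318, 222–295), the red head at (251,237), the V-rest at (283,330) and the fixture at (468,345), with its hinge at the far end. I'll zoom in on that part.

```bash
cat > h.py <<'E'
import numpy as np,cv2
from bench import robot
from scipy.spatial.transform import Rotation as R
def q2m(q): return R.from_quat([q[1],q[2],q[3],q[0]]).as_matrix()
def ray(m,u,v):
    d=np.array([(u-m["cx"])/m["fx"],(v-m["cy"])/m["fy"]]);s=d.copy()
    for _ in range(8): s=d/(1+m["k1"]*(s@s))
    T=np.array(m["world_from_camera"]);return T[:3,3],T[:3,:3]@np.array([s[0],-s[1],-1.])
def onz(m,u,v,z):
    o,d=ray(m,u,v);return (o+d*(z-o[2])/d[2])
def tri(rs):
    A=0;b=0
    for o,d in rs:
        d=d/np.linalg.norm(d);P=np.eye(3)-np.outer(d,d);A=A+P;b=b+P@o
    return np.linalg.solve(A,b)
def proj(m,p):
    T=np.array(m["world_from_camera"]);c=T[:3,:3].T@(np.array(p)-T[:3,3]);s=np.array([c[0],-c[1]])/-c[2]
    s=s*(1+m["k1"]*(s@s));return np.array([m["fx"]*s[0]+m["cx"],m["fy"]*s[1]+m["cy"]])
def pose():
    o=robot.get_obs();return o["position"],q2m(o["tcp_rot"]),o
E
python3 - <<'E'
import cv2
a=cv2.imread("pics/scene0.png")
cv2.imwrite("pics/c1.png",cv2.resize(a[130:275,115:335],None,fx=3.6,fy=3.6,interpolation=cv2.INTER_CUBIC))
E
```

```text
(no output)
```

View pics/c1.png

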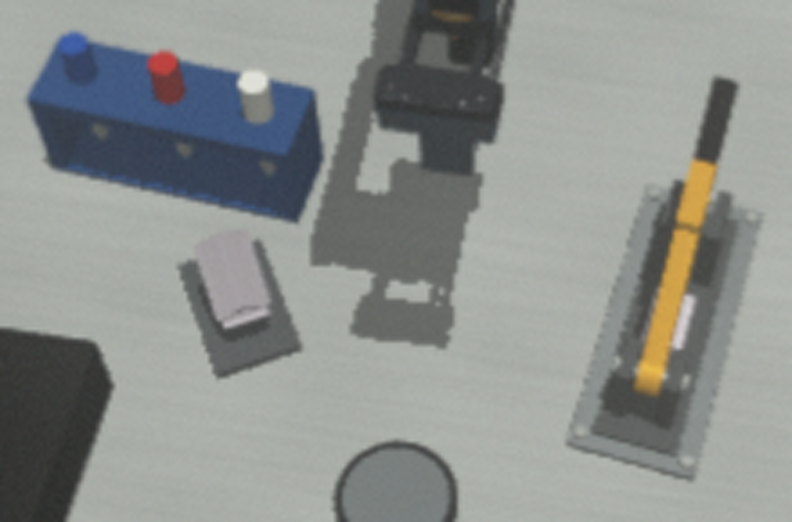

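The crop shows the fixture base corners at (647,184), (762,212), (692,478) and (568,443), the red head top at (165,62), and the V-rest trough at (232,280) on its foot.

Run:
```python
from h import *
m=robot.camera_model("scene")
f=lambda u,v,z:onz(m,u/3.6+115-.4,v/3.6+130-.4,z)[:2].round(1)
C=[f(*p,8) for p in((647,184),(762,212),(692,478),(568,443))]
print("fix",C,"len",[np.linalg.norm(C[i]-C[i-1]).round() for i in range(4)])
e1=(C[2]+C[3])/2-(C[0]+C[1])/2;print("centre",sum(C)/4,"yaw",np.degrees(np.arctan2(e1[1],e1[0])))
print("foot",[f(*p,10) for p in((179,265),(300,349),(219,377),(258,240))])
print("rack",[f(*p,95) for p in((58,38),(315,92),(290,150),(30,98))])
print("heads",[f(*p,135) for p in((73,42),(165,62),(254,80))])
print("trough",[f(*p,60) for p in((198,240),(258,232),(222,325),(270,312))])
print("arm hinge",f(648,370,60),"grip end",f(724,80,150))
p,Rm,o=pose();W=np.array(robot.camera_model("wrist")["world_from_camera"])
print("cam in tcp",Rm.T@(W[:3,3]-p), (Rm.T@W[:3,:3]).round(3));w=robot.camera_model("wrist");print(w["fx"],w["cx"],w["cy"],w["k1"])
s=cv2.imread("pics/side0.png")
cv2.imwrite("pics/c2.png",np.vstack([cv2.resize(s[150:205,190:290],None,fx=5,fy=5,interpolation=2),cv2.resize(s[215:280,220:320],None,fx=5,fy=5,interpolation=2)]))
```

```text
fix [array([462.6, 138.4]), array([475. , 236.7]), array([727.8, 202.1]), array([714.8, 106.1])] len [np.float64(254.0), np.float64(99.0), np.float64(255.0), np.float64(97.0)]
centre [595.05  170.825] yaw -7.546332025895537
foot [array([ 609.9, -228.8]), array([ 670. , -113.6]), array([ 704.9, -169.7]), array([ 575.2, -171.7])]
rack [array([ 461.6, -359.1]), array([ 480.7, -138. ]), array([ 541.3, -144.1]), array([ 526.2, -361.1])]
heads [array([ 495.3, -326.5]), array([ 502.6, -249.7]), array([ 508.2, -176.6])]
trough [array([ 614.6, -203.8]), array([ 599.3, -159.5]), array([ 686.5, -165.2]), array([ 669.2, -132.3])]
arm hinge [670.8 157.9] grip end [457.9 185. ]
cam in tcp [  -1.18822125  -67.09329743 -163.8394666 ] [[ 1.    -0.    -0.001]
 [-0.001 -0.971 -0.239]
 [-0.001  0.239 -0.971]]
297.3440457120132 254.48248114314313 187.015572384039 -0.06810509249128231
```

View pics/c2.png

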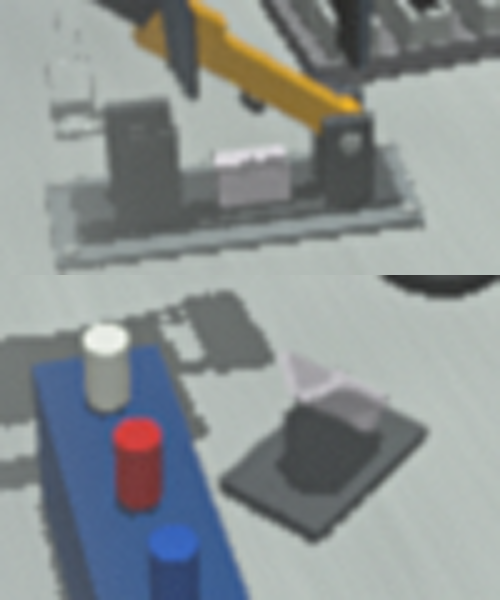

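Emit:
servo_tool:
  commands:
    - [0, 5, -2, 0, 0, 0]
    - [1, 10, -4, 0, 0, 0]
    - [1.5, 15, -6, 0, 0, 0]
    - [1.5, 19, -8, 0, 0, 0]
    - [1.5, 19, -8, 0, 0, 0]

```text
t: 0.72
position: [590.3, -192.8, 302.8]
tcp_rot: [0.001, 1.0, -0.002, 0.001]
ft_force: [0.1, 1.8, -0.2]
width: 91.1
```

Run:
```python
from h import *
w=robot.camera_model("wrist");a=robot.camera("wrist");cv2.imwrite("pics/w1r.png",a)
np.save("w1.npy",w,allow_pickle=True)
cv2.imwrite("pics/w1.png",cv2.resize(a,(800,600),interpolation=cv2.INTER_CUBIC));print(pose()[0])
```

```text
[ 589.88552997 -190.8648369   301.72940895]
```

View pics/w1.png

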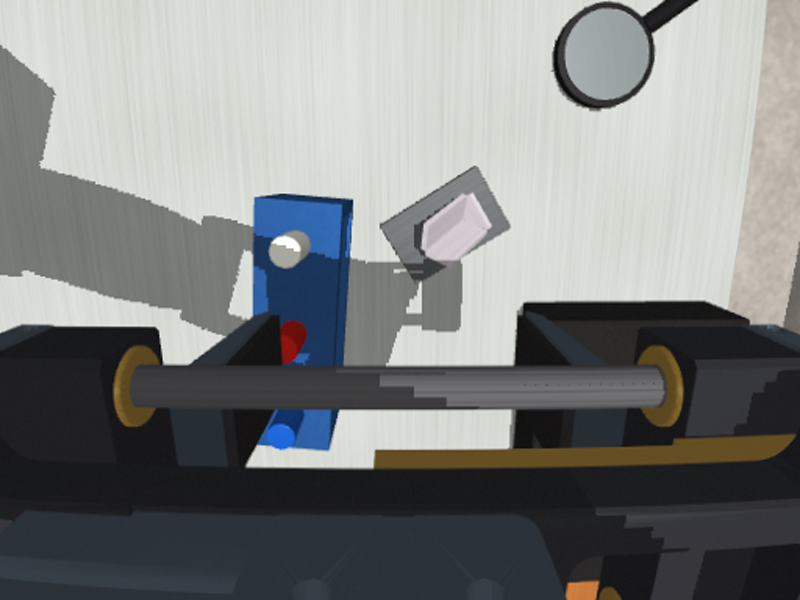

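The wrist view shows the rack, the red head at (292,342) and the foot at (380–510, 165–280), with the trough on it at (455,230). I need the trough enlarged.

Run:
```python
import cv2
a=cv2.imread("pics/w1r.png")[100:185,238:332]
cv2.imwrite("pics/c3.png",cv2.resize(a,None,fx=7,fy=7,interpolation=cv2.INTER_CUBIC))
```

```text
(no output)
```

View pics/c3.png

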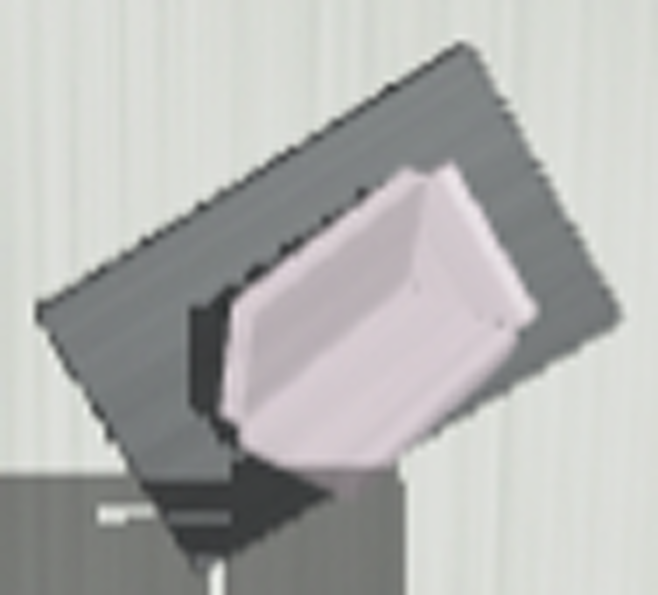

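Run:
```python
from h import *
w=np.load("w1.npy",allow_pickle=True).item();m=robot.camera_model("scene")
g=lambda u,v,z:onz(w,u/7+238-.43,v/7+100-.43,z).round(1)
F=[g(*p,10) for p in((40,312),(468,42),(622,318),(200,570))]
print("foot",F,sum(F)/4); e=F[1]-F[0]+F[2]-F[3];print("yaw",np.degrees(np.arctan2(e[1],e[0])))
print("valley up",g(240,430,72.7),"low",g(415,288,27.5))
print("edges low z34+5",g(445,168,41),g(530,310,41),"stop top")
print("edge up z~84",g(235,300,84),g(340,490,84))
v=lambda u,v_,z:onz(w,u*.64-.2,v_*.64-.2,z).round(1)
print("white top",v(285,249,135)," blue",v(281,437,135))
print("rack corners",v(255,199,95),v(341,203,95),v(328,449,95))
s=robot.camera_model("side");im=cv2.imread("pics/side0.png")
def red(im):
    h=cv2.cvtColor(im,cv2.COLOR_BGR2HSV);return ((h[...,0]<8)|(h[...,0]>172))&(h[...,1]>150)&(h[...,2]>60)
k=red(im).astype(np.uint8);n,l,st,c=cv2.connectedComponentsWithStats(k);
rs=[(st[i],c[i]) for i in range(1,n) if st[i][4]>20];print("side",rs)
k=red(cv2.imread("pics/scene0.png")).astype(np.uint8);n,l,st,c=cv2.connectedComponentsWithStats(k);print("scene",[(st[i],c[i]) for i in range(1,n) if 20<st[i][4]])
```

```text
foot [array([ 573.2, -170.8,   10. ]), array([ 665. , -113.5,   10. ]), array([ 701. , -172.3,   10. ]), array([ 608.5, -228.7,   10. ])] [ 636.925 -171.325   10.   ]
yaw 31.67163605222681
valley up [ 613.3 -187.2   72.7] low [ 652.6 -164.2   27.5]
edges low z34+5 [ 656. -139.   41.] [ 674.3 -167.5   41. ] stop top
edge up z~84 [ 611.5 -161.4   84. ] [ 631.4 -196.7   84. ]
white top [ 508.5 -174.8  135. ]  blue [ 495.3 -327.   135. ]
rack corners [ 477.1 -140.7   95. ] [ 545.2 -144.5   95. ] [ 526.  -363.4   95. ]
side [(array([181,  53,  29,  25, 523], dtype=int32), array([194.85277247,  65.76099426])), (array([252,  99,  21,  11, 125], dtype=int32), array([261.784, 103.8  ])), (array([ 71, 121,  19,  21, 201], dtype=int32), array([ 82.13930348, 128.58706468])), (array([243, 244,   9,   7,  50], dtype=int32), array([246.96, 246.94]))]
scene [(array([ 42,  80,  18,  18, 116], dtype=int32), array([51.57758621, 87.87931034])), (array([157, 145,   7,   6,  32], dtype=int32), array([159.875, 147.375])), (array([494, 294,  18,  78, 953], dtype=int32), array([504.88247639, 329.56768101]))]
```

```bash
cat >> h.py <<'E'
xf=np.array([.991,-.131,0]);yf=np.array([.131,.991,0]);F0=np.array([533.1,179.,0])
fx=lambda x,y,z:F0+x*xf+y*yf+np.array([0,0,z])
def rot(tx,tz):
    tz=tz/np.linalg.norm(tz);tx=tx-tz*(tx@tz);tx=tx/np.linalg.norm(tx);return np.column_stack([tx,np.cross(tz,tx),tz])
def cmd(P,Rt,grasp=False):
    """row from present pose to TCP position P (or grasp point) and orientation Rt"""
    p,Rm,o=pose();P=np.array(P,float)
    if grasp:P=P+11*Rt[:,2]
    print("row",np.r_[Rm.T@(P-p)/10,np.degrees(R.from_matrix(Rm.T@Rt).as_rotvec())].round(2).tolist())
E
python3 - <<'E'
from h import *
m=robot.camera_model("scene")
def onplane(u,v):
    o,d=ray(m,u/3.6+115-.4,v/3.6+130-.4);n=yf;t=((F0-o)@n)/(d@n);p=o+t*d-F0;return np.array([p@xf,p[2]])
for u,v in((724,80),(727,85),(703,160),(684,228),(650,375)): 
    q=onplane(u,v);r=q-[140,60];print(q.round(1),np.hypot(*r).round(),np.arctan2(r[1],-r[0]).round(3))
f=lambda u,v,z:onz(m,u/3.6+115-.4,v/3.6+130-.4,z)-F0
for u,v in((680,180),(730,195),(722,285)):
    q=f(u,v,83);print("cheek?",q@xf,q@yf)
D=rot(xf,np.array([0,0,-1.]))
cmd(fx(-10,0,270),D)
E
```

```text
[-15.4 220.8] 224.0 0.803
[-61.1 161.9] 225.0 0.469
[ 36.3 191.7] 168.0 0.904
[ 91.  182.5] 132.0 1.19
[147.6  68.4] 11.0 2.309
cheek? -21.73402247830691 -18.77160909398218
cheek? -19.231259139952268 22.107535208342185
cheek? 64.38717298944395 34.136117925440495
row [-6.75, -37.1, 3.2, -0.03, 0.0, 7.41]
```

Run:
```python
from h import *
m=robot.camera_model("side");a=robot.camera("side");cv2.imwrite("pics/s1.png",a)
h=cv2.cvtColor(a,cv2.COLOR_BGR2HSV);k=((h[...,0]>15)&(h[...,0]<32)&(h[...,1]>150)).astype(np.uint8)
n,l,st,c=cv2.connectedComponentsWithStats(k)
def onplane(u,v,y=-9):
    o,d=ray(m,u,v);t=((fx(0,y,0)-o)@yf)/(d@yf);p=o+t*d-F0;return np.array([p@xf,p[2]])
for i in range(1,n):
    if st[i][4]>60:
        ys,xs=np.where(l==i);P=np.array([onplane(u,v) for u,v in zip(xs,ys)])
        print(st[i],P.min(0).round(),P.max(0).round(),np.polyfit(P[:,0],P[:,1],1))
```

```text
[241 111   8  14  89] [ 88. 258.] [111. 302.] [-1.42075854e-01  2.94773817e+02]
[ 99 118  24  22 421] [-341.  256.] [-273.  318.] [1.59212618e-01 3.35600355e+02]
[222 147  26  25 120] [22. 85.] [103. 186.] [ -1.15635149 213.73265024]
[422 371  13  13  73] [ 1125. -1629.] [ 1246. -1462.] [ -1.45504327 171.42707485]
```

Emit:
servo_tool:
  commands:
    - [-1.2, -6, 0, 0, 0, 1.5]
    - [-2.4, -12, 0, 0, 0, 3]
    - [-3.5, -18, 0, 0, 0, 4.5]
    - [-4.7, -24, 1, 0, 0, 6]
    - [-5.8, -30, 2, 0, 0, 7.4]
    - [-6.5, -36, 3.2, 0, 0, 7.4]
    - [-6.75, -37.1, 3.2, 0, 0, 7.4]
    - [-6.75, -37.1, 3.2, 0, 0, 7.4]
  grip: 0
  force: 30

```text
t: 1.82
position: [521.6, 182.0, 269.5]
tcp_rot: [0.0, 0.998, -0.063, -0.001]
ft_force: [-1.1, 1.3, 0.5]
width: 14.1
```

Run:
```python
from h import *
D=rot(xf,np.array([0,0,-1.]))
p,Rm,o=pose();q=p-F0;print(q@xf,q@yf,q[2],o["width"])
w=robot.camera_model("wrist");np.save("w2.npy",w,allow_pickle=True);a=robot.camera("wrist");cv2.imwrite("pics/w2r.png",a)
cv2.imwrite("pics/w2.png",cv2.resize(a,(800,600),interpolation=cv2.INTER_CUBIC))
for th in(.85,.7,.55,.4,.25,.1,0,-.012):
    cmd(fx(140-205*np.cos(th)+11*np.sin(th),0,60+205*np.sin(th)+11*np.cos(th)+8),D)
```

```text
-11.819658919303615 1.4223769556022532 269.47976216403526 14.088048173728545
row [2.41, 0.05, 4.06, 0.05, 0.01, 0.2]
row [0.15, 0.04, 6.14, 0.05, 0.01, 0.2]
row [-1.78, 0.03, 8.53, 0.05, 0.01, 0.2]
row [-3.33, 0.03, 11.19, 0.05, 0.01, 0.2]
row [-4.47, 0.02, 14.05, 0.05, 0.01, 0.2]
row [-5.17, 0.01, 17.04, 0.05, 0.01, 0.2]
row [-5.38, 0.01, 19.08, 0.05, 0.01, 0.2]
row [-5.39, 0.01, 19.33, 0.05, 0.01, 0.2]
```

View pics/w2.png

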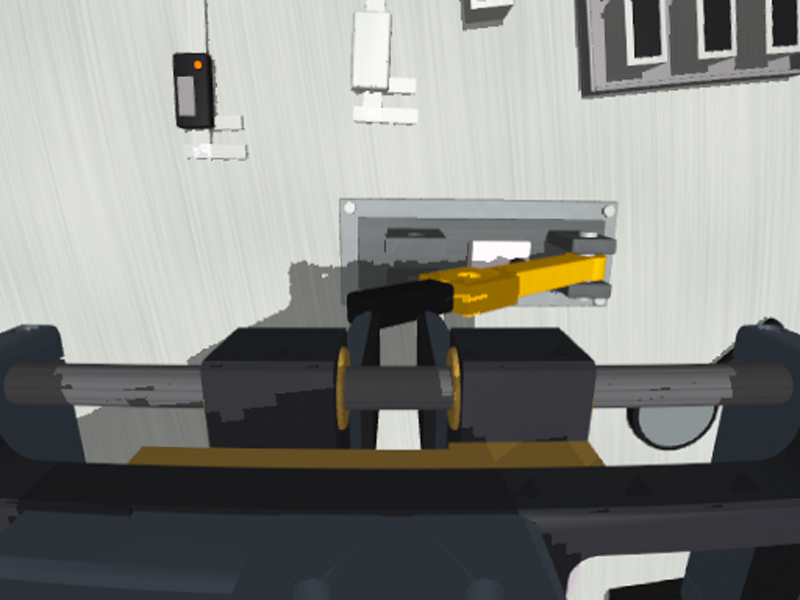

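The gripper is above the black grip (350–450, 300), and the fixture base's +y corners are at (340,198) and (618,202). I'll press the arm down along its arc and check the base corners afterwards.

Emit:
servo_tool:
  commands:
    - [1.0, 0, 3.0, 0, 0, 0]
    - [0.5, 0, 5.5, 0, 0, 0]
    - [-0.8, 0, 7.5, 0, 0, 0]
    - [-2.2, 0, 9.5, 0, 0, 0]
    - [-3.3, 0, 11.2, 0, 0, 0]
    - [-4.2, 0, 13.2, 0, 0, 0]
    - [-4.8, 0, 15.2, 0, 0, 0]
    - [-5.2, 0, 17.2, 0, 0, 0]

```text
t: 2.88
position: [471.7, 186.2, 98.1]
tcp_rot: [-0.0, 0.998, -0.066, 0.001]
ft_force: [1.8, 0.2, 1.1]
width: -0.2
```

Emit:
servo_tool:
  commands:
    - [-0.2, 0, 1.2, 0, 0, 0]
    - [-0.2, 0, 1.9, 0, 0, 0]
    - [-0.2, 0, 2.2, 0, 0, 0]
    - [-0.2, 0, 2.2, 0, 0, 0]

```text
t: 3.38
position: [469.1, 187.4, 76.8]
tcp_rot: [0.0, 0.998, -0.065, 0.0]
ft_force: [-1.6, -1.8, 4.6]
width: 0.4
```

Run:
```python
from h import *
p,Rm,o=pose();q=p-F0;print(q@xf,q@yf,q[2],o["ft_force"])
w=np.load("w2.npy",allow_pickle=True).item()
for u,v in((340,198),(618,202)):
    c=onz(w,u*.64-.2,v*.64-.2,8)-F0;print(c@xf,c@yf)
```

```text
-64.53314660960176 -0.037510409655244104 76.75463639477789 [-1.55587905 -1.79247573  4.63483961]
-65.28120203490016 50.94686038044967
188.36700194920013 50.12318647321613
```

Emit:
servo_tool:
  commands:
    - [0, 0, 0.2, 0, 0, 0]
    - [0, 0, 0.35, 0, 0, 0]
    - [0, 0, 0.35, 0, 0, 0]

```text
t: 3.75
position: [469.1, 187.5, 76.5]
tcp_rot: [0.0, 0.998, -0.064, 0.001]
ft_force: [-7.7, -4.3, 28.1]
width: 0.3
```

Emit:
servo_tool:
  commands:
    - [0, 0, -5, 0, 0, 0]
    - [0, 0, -11, 0, 0, 0]
    - [0, 0, -17, 0, 0, 0]
    - [0, 0, -18, 0, 0, 0]
  grip: 5

```text
t: 4.25
position: [471.3, 188.8, 257.6]
tcp_rot: [-0.002, 0.998, -0.065, 0.005]
ft_force: [0.4, -0.1, 0.1]
width: 37.6
```

```bash
cat >> h.py <<'E'
def tilt(h,ang,tx):
    """tool z = down*cos + h*sin"""
    a=np.radians(ang);h=np.array([*h,0.])/np.hypot(*h);return rot(np.array([*tx,0.]),np.array([0,0,-np.cos(a)])+h*np.sin(a))
RK=tilt((-.996,.086),30,(-.086,-.996));PR=np.array([502,-250.,123])
E
python3 - <<'E'
from h import *
cmd(PR-100*RK[:,2],RK,True);print(pose()[0])
E
```

```text
row [13.09, 42.96, 5.65, -24.52, -23.08, 85.34]
[471.28978671 188.81510518 257.56445394]
```

Emit:
servo_tool:
  commands:
    - [1.5, 5.3, 0, -2.7, -2.5, 9.4]
    - [3, 10.6, 0, -5.4, -5.1, 18.8]
    - [4.4, 15.9, 0, -8, -7.7, 28]
    - [6, 21, 0, -10.8, -10.2, 37.5]
    - [7.5, 26.3, 0.5, -13.5, -12.8, 47]
    - [9, 31.6, 1, -16.2, -15.3, 56]
    - [10.5, 37, 2, -19, -18, 65.5]
    - [12, 42, 3, -21.8, -20.5, 75]

```text
t: 5.25
position: [533.9, -245.7, 221.1]
tcp_rot: [0.164, 0.719, -0.651, -0.177]
ft_force: [0.4, -0.2, 0.6]
width: 50.0
```

Run:
```python
from h import *
cmd(PR-70*RK[:,2],RK,True);print(pose()[0])
```

```text
row [0.85, -1.91, 4.27, -1.96, -2.87, 9.9]
[ 533.86177245 -245.66255499  221.07211155]
```

Emit:
servo_tool:
  commands:
    - [0.5, -1, 2, -1, -1.4, 5]
    - [0.8, -1.9, 3.5, -2, -2.9, 9.9]
    - [0.85, -1.9, 4.2, -2, -2.9, 9.9]
    - [0.85, -1.9, 4.2, -2, -2.9, 9.9]

```text
t: 5.75
position: [531.3, -250.6, 175.8]
tcp_rot: [-0.175, -0.655, 0.71, 0.191]
ft_force: [-0.4, -0.3, 0.3]
width: 49.9
```

Run:
```python
from h import *
cmd(PR,RK,True);print(pose()[0])
w=robot.camera_model("wrist");a=robot.camera("wrist");print(proj(w,PR+[0,0,12]),proj(w,PR+[0,0,-28]))
h=cv2.cvtColor(a,cv2.COLOR_BGR2HSV);k=((h[...,0]<8)|(h[...,0]>172))&(h[...,1]>150)&(h[...,2]>60)
ys,xs=np.where(k);print(len(xs),xs.min(),xs.max(),ys.min(),ys.max(),xs.mean(),ys.mean())
for y in range(ys.min(),ys.max()+1,4):print(y,xs[ys==y].min(),xs[ys==y].max())
cv2.imwrite("pics/w3.png",a)
```

```text
row [0.18, -0.1, 7.13, -0.02, -0.08, 0.38]
[ 531.28933399 -250.58139539  175.79024564]
[257.04398776 210.34013299] [256.82566329 175.13036813]
1464 244 274 167 220 259.06215846994536 194.31762295081967
167 256 261
171 248 269
175 246 272
179 245 273
183 245 273
187 245 273
191 245 273
195 245 274
199 244 274
203 244 274
207 244 274
211 244 274
215 246 272
219 251 268
```

View pics/w3.png

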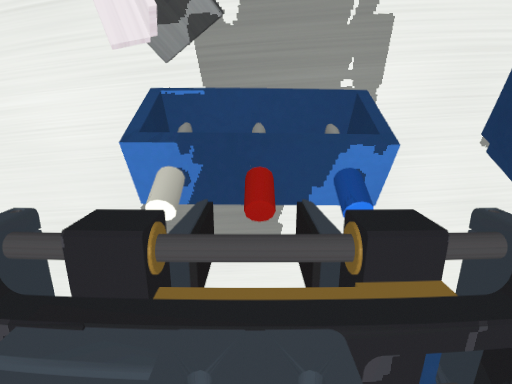

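Emit:
servo_tool:
  commands:
    - [0.3, -0.1, 2.5, 0, 0, 0.4]
    - [0.3, -0.1, 5, 0, 0, 0.4]
    - [0.3, -0.1, 6.5, 0, 0, 0.4]
    - [0.3, -0.1, 7.1, 0, 0, 0.4]
    - [0.3, -0.1, 7.1, 0, 0, 0.4]

```text
t: 6.42
position: [497.5, -251.0, 114.6]
tcp_rot: [-0.175, -0.653, 0.712, 0.189]
ft_force: [0.5, -0.0, -0.6]
width: 49.9
```

Emit:
servo_tool:
  commands:
    - [0, 0, 0, 0, 0, 0]
    - [0, 0, 0, 0, 0, 0]
    - [0, 0, 0, 0, 0, 0]
    - [0, 0, 0, 0, 0, 0]
    - [0, 0, 0, 0, 0, 0]
    - [0, 0, 0, 0, 0, 0]
  grip: 2
  force: 40

```text
t: 7.18
position: [497.4, -251.2, 114.3]
tcp_rot: [-0.175, -0.653, 0.713, 0.189]
ft_force: [1.5, -1.3, 1.9]
width: 22.6
```

Run:
```python
from h import *
p,Rm,o=pose();print(p,Rm@[0,0,-11]+p,o["ft_force"],o["width"])
print("up 100 in tool:",Rm.T@[0,0,10])
```

```text
[ 497.40264165 -251.17987212  114.30883244] [ 502.86100688 -251.62988737  123.84842024] [ 1.47204076 -1.31730918  1.85777497] 22.60562012105351
up 100 in tool: [ 0.02701612  4.97891268 -8.67235254]
```

Emit:
servo_tool:
  commands:
    - [0, 0.5, -0.87, 0, 0, 0]
    - [0, 2, -3.5, 0, 0, 0]
    - [0, 4, -7, 0, 0, 0]
    - [0, 5.5, -9.5, 0, 0, 0]
    - [0, 5.75, -10, 0, 0, 0]

```text
t: 7.8
position: [497.8, -250.9, 231.3]
tcp_rot: [-0.174, -0.653, 0.713, 0.188]
ft_force: [-0.3, 0.1, -2.6]
width: 23.1
```

```bash
cat >> h.py <<'E'
O=np.array([658,-159.3,34.]);d=np.array([.851,.525]);zr=np.array([-.602,-.371,.707]);yr=np.array([.602,.371,.707]);nx=(.525,-.851)
G1=109 # grasp at pin z (first grip)
R1=tilt(d,15,nx)
E
python3 - <<'E'
from h import *
p,Rm,o=pose();print(p,o["width"],o["ft_force"])
cmd(O+G1*zr+60*yr,R1,True)
cmd(O+(G1+3)*zr+8*yr,R1,True)
E
```

```text
[ 497.79097073 -250.87193166  231.32747582] 23.121651830769057 [-0.30717467  0.11172802 -2.6050151 ]
row [-8.65, -15.32, 1.42, 43.17, 4.61, -37.3]
row [-6.34, -14.33, 5.98, 43.17, 4.61, -37.3]
```

Emit:
servo_tool:
  commands:
    - [-1.2, -2.2, 0, 6.2, 0.7, -5.3]
    - [-2.5, -4.6, 0, 13, 1.4, -11]
    - [-4, -7.2, 0.2, 20, 2.2, -17.4]
    - [-5.4, -9.6, 0.5, 27, 2.9, -23.4]
    - [-6.8, -12, 0.8, 34, 3.7, -29.5]
    - [-8, -14.2, 1.2, 40.4, 4.3, -35]
    - [-8.65, -15.3, 1.4, 43.2, 4.6, -37.3]
    - [-8.65, -15.3, 1.4, 43.2, 4.6, -37.3]

```text
t: 8.8
position: [627.9, -175.1, 138.4]
tcp_rot: [-0.113, 0.866, -0.484, 0.059]
ft_force: [0.1, 0.4, -2.3]
width: 22.9
```

Run:
```python
from h import *
p,Rm,o=pose();print(p,o["width"],o["ft_force"])
cmd(O+(G1+3)*zr+8*yr,R1,True)
w=robot.camera_model("wrist");a=robot.camera("wrist");cv2.imwrite("pics/w4.png",cv2.resize(a,(800,600),interpolation=2))
# expected pin tip / points now
g=p-11*Rm[:,2];t=np.radians(30)
ax=Rm@np.array([0,-np.sin(t),-np.cos(t)]);ax2=Rm@np.array([0,np.sin(t),-np.cos(t)]);print("axis",ax,ax2)
for z in(0,10,80): print(z,(proj(w,g+(z-G1)*ax)/.64).round(),(proj(w,g+(z-G1)*ax2)/.64).round())
print("O",proj(w,O)/.64,proj(w,O+64*zr)/.64)
```

```text
[ 627.8694015  -175.14291245  138.40320933] 22.932835709938683 [ 0.05565425  0.38079164 -2.33463669]
row [0.26, 4.32, 1.99, 0.33, 0.42, -0.15]
axis [0.2290769  0.13231316 0.96437389] [-0.59563241 -0.37340612  0.71118907]
0 [399. 393.] [399. 202.]
10 [399. 392.] [399. 213.]
80 [399. 379.] [400. 312.]
O [403.96481973 280.65022138] [404.53860968 366.65968215]
```

View pics/w4.png

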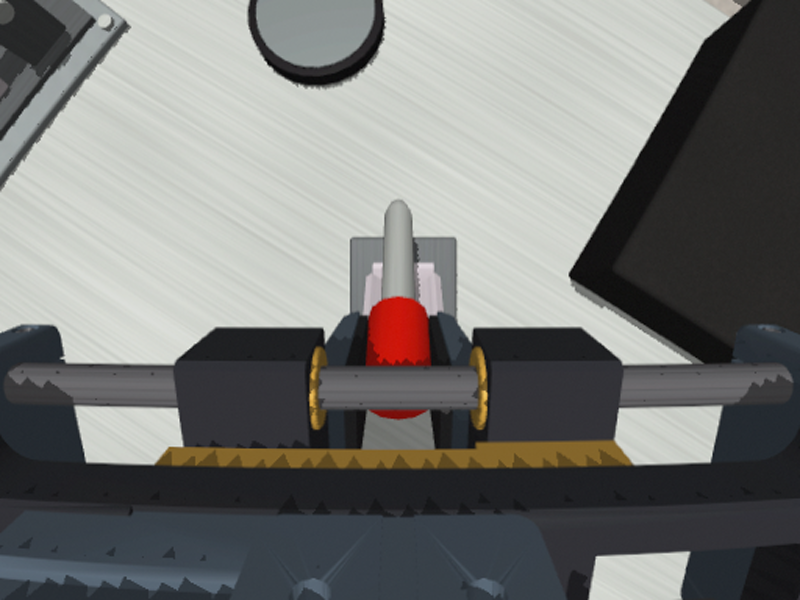

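The pin hangs as predicted, with its tip at (399,202). The V is centred at column 404, which agrees with the planned sideways correction, so I'll lower the pin.

Emit:
servo_tool:
  commands:
    - [0.26, 1.3, 0.6, 0.3, 0.4, 0]
    - [0.26, 2.6, 1.2, 0.3, 0.4, 0]
    - [0.26, 3.9, 1.8, 0.3, 0.4, 0]
    - [0.26, 4.3, 2, 0.3, 0.4, 0]
    - [0.26, 4.3, 2, 0.3, 0.4, 0]

```text
t: 9.48
position: [600.0, -197.2, 110.3]
tcp_rot: [-0.114, 0.865, -0.484, 0.066]
ft_force: [0.3, -0.6, -1.3]
width: 23.0
```

Run:
```python
from h import *
p,Rm,o=pose();print(p,o["width"],o["ft_force"])
for y in(4,1,-1):cmd(O+(G1+3)*zr+y*yr,R1,True)
```

```text
[ 599.99379016 -197.2091967   110.31391152] 22.977118872835145 [ 0.31784077 -0.63753444 -1.27963297]
row [-0.18, 0.54, 0.36, -0.18, -0.22, -0.09]
row [-0.19, 0.8, 0.51, -0.18, -0.22, -0.09]
row [-0.19, 0.97, 0.61, -0.18, -0.22, -0.09]
```

Emit:
servo_tool:
  commands:
    - [-0.1, 0.3, 0.2, 0, 0, 0]
    - [-0.15, 0.55, 0.36, 0, 0, 0]
    - [-0.15, 0.7, 0.45, 0, 0, 0]
    - [-0.15, 0.8, 0.5, 0, 0, 0]
    - [-0.15, 0.8, 0.5, 0, 0, 0]

```text
t: 10.1
position: [594.2, -198.8, 103.7]
tcp_rot: [-0.115, 0.865, -0.484, 0.066]
ft_force: [-0.3, 0.7, -1.4]
width: 23.2
```

Run:
```python
from h import *
p,Rm,o=pose();print(p,o["width"],o["ft_force"],o["torque"])
for y in(1,-1):cmd(O+(G1+3)*zr+y*yr,R1,True)
w=robot.camera_model("wrist");a=robot.camera("wrist");cv2.imwrite("pics/w5.png",cv2.resize(a[90:250,170:350],None,fx=4,fy=3.7,interpolation=2))
```

```text
[ 594.17575473 -198.83115873  103.71901532] 23.228678134756745 [-0.28557276  0.68808554 -1.434741  ] [0.12018216 0.15850818 0.02415796]
row [-0.02, 0.07, 0.03, -0.22, -0.22, -0.05]
row [-0.02, 0.24, 0.13, -0.22, -0.22, -0.05]
```

View pics/w5.png

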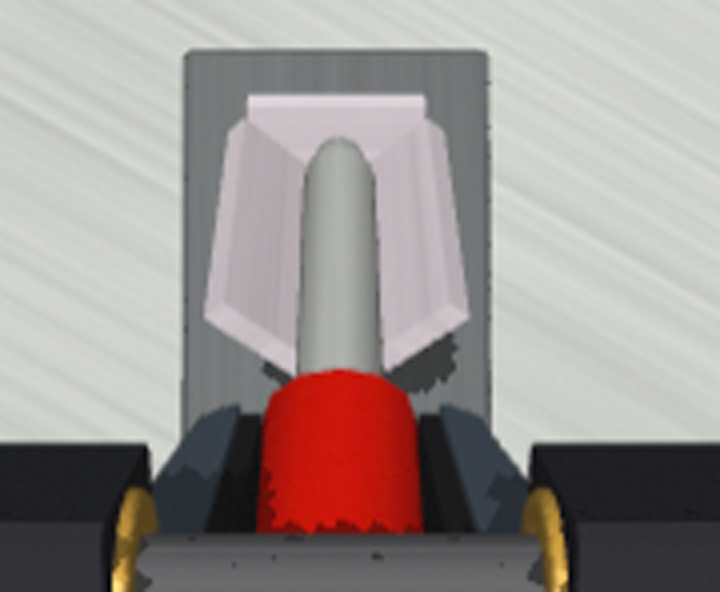

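The pin sits centred in the V (tip at (340,140)) with no contact force yet. I'll go on down in small steps.

Emit:
servo_tool:
  commands:
    - [0, 0.1, 0.06, 0, 0, 0]
    - [0, 0.2, 0.12, 0, 0, 0]
    - [0, 0.28, 0.16, 0, 0, 0]
    - [0, 0.28, 0.16, 0, 0, 0]

```text
t: 10.65
position: [593.5, -199.4, 102.9]
tcp_rot: [-0.116, 0.865, -0.484, 0.067]
ft_force: [2.9, 4.7, 5.7]
width: 23.2
```

Emit:
servo_tool:
  commands:
    - [0, 0, 0, 0, 0, 0]
    - [0, 0, 0, 0, 0, 0]
    - [0, 0, 0, 0, 0, 0]
    - [0, 0, 0, 0, 0, 0]
    - [0, 0, 0, 0, 0, 0]
  grip: 5

```text
t: 11.28
position: [591.9, -200.4, 101.1]
tcp_rot: [-0.114, 0.865, -0.484, 0.066]
ft_force: [-0.0, -0.4, 0.3]
width: 50.0
```

```bash
cat >> h.py <<'E'
G2=104
R2=tilt(-d,25,nx)
E
python3 - <<'E'
from h import *
p,Rm,o=pose();print(p,o["width"],o["ft_force"])
cmd(O+G2*zr-110*R2[:,2],R2,True)
print("retreat 60 up", Rm.T@[0,0,10])
E
```

```text
[ 591.9142412  -200.36016451  101.12203453] 49.96069097029701 [-0.02868105 -0.44402221  0.30237683]
row [-0.0, -6.96, -8.07, -40.17, -0.19, -0.13]
retreat 60 up [ 0.03464609 -2.61682702 -9.6514774 ]
```

Emit:
servo_tool:
  commands:
    - [0, 0, -4, 0, 0, 0]
    - [0, -0.5, -8, 0, 0, 0]
    - [0, -2, -9.5, -8, 0, 0]
    - [0, -3.5, -9.5, -17, 0, 0]
    - [0, -5, -9, -27, 0, 0]
    - [0, -6.5, -8.5, -36, 0, 0]
    - [0, -6.95, -8.1, -40.1, 0, 0]
    - [0, -6.95, -8.1, -40.1, 0, 0]

```text
t: 12.28
position: [631.8, -174.6, 195.4]
tcp_rot: [0.189, 0.853, -0.476, -0.105]
ft_force: [-0.6, -0.8, 0.3]
width: 50.0
```

Run:
```python
from h import *
p,Rm,o=pose();print(p,o["width"],o["qpos"].round(2))
cmd(O+G2*zr,R2,True)
w=robot.camera_model("wrist");a=robot.camera("wrist");cv2.imwrite("pics/w6.png",cv2.resize(a,(800,600),interpolation=2))
for z in(0,80,120): print(z,(proj(w,O+z*zr)/.64).round())
```

```text
[ 631.76590016 -174.63766341  195.38186972] 50.045286177129846 [-0.15  0.65  1.16 -0.28  1.68  0.89]
row [0.05, 0.2, 10.89, -0.0, -0.08, -0.02]
0 [399. 129.]
80 [400. 257.]
120 [400. 326.]
```

View pics/w6.png

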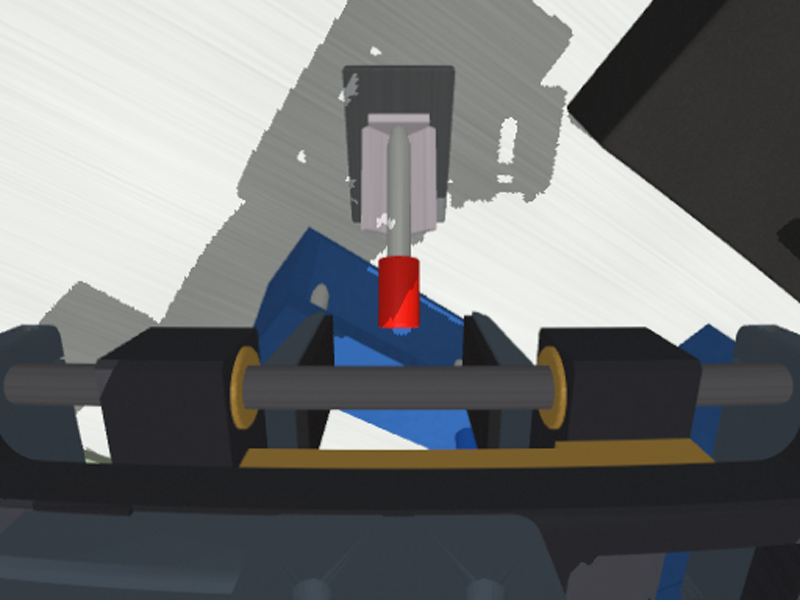

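The pin is seated in the V: tip (399,129), shoulder row 257 and head end row 327 all match the prediction within a pixel. Next is the second grasp, across the head.

Emit:
servo_tool:
  commands:
    - [0.05, 0.2, 4, 0, 0, 0]
    - [0.05, 0.2, 8, 0, 0, 0]
    - [0.05, 0.2, 10, 0, 0, 0]
    - [0.05, 0.2, 10.9, 0, 0, 0]
    - [0.05, 0.2, 10.9, 0, 0, 0]

```text
t: 12.95
position: [590.3, -202.3, 100.4]
tcp_rot: [0.189, 0.852, -0.478, -0.103]
ft_force: [-0.2, -0.3, 0.4]
width: 50.0
```

Emit:
servo_tool:
  commands:
    - [0, 0, 0, 0, 0, 0]
    - [0, 0, 0, 0, 0, 0]
    - [0, 0, 0, 0, 0, 0]
    - [0, 0, 0, 0, 0, 0]
    - [0, 0, 0, 0, 0, 0]
    - [0, 0, 0, 0, 0, 0]
  grip: 2
  force: 55

```text
t: 13.7
position: [590.6, -201.1, 99.9]
tcp_rot: [0.189, 0.852, -0.477, -0.104]
ft_force: [-1.6, 3.7, 4.2]
width: 22.8
```

Run:
```python
from h import *
p,Rm,o=pose();g=p-11*Rm[:,2];v=g-O;print(p,o["width"],o["ft_force"],"in rest: x,y,z",v@np.array([*nx,0]),v@yr,v@zr)
print("angle tool z vs -zr",np.degrees(np.arccos(-Rm[:,2]@zr)),"60mm along yr:",Rm.T@yr*6, Rm.T@[0,0,10])
```

```text
[ 590.62120391 -201.12416771   99.94519755] 22.778431744965463 [-1.55743508  3.73401291  4.16742044] in rest: x,y,z 0.1987189773928506 0.8737535748516905 106.48054006910317
angle tool z vs -zr 69.90983203026646 60mm along yr: [ 0.00617643 -2.06212115 -5.63416384] [ 0.02841976  4.21078613 -9.07019694]
```

Emit:
servo_tool:
  commands:
    - [0, -0.5, -1.4, 0, 0, 0]
    - [0, -1.5, -4, 0, 0, 0]
    - [0, -1.8, -7, 0, 0, 0]
    - [0, -0.5, -11, 0, 0, 0]
    - [0, 0.5, -13, 0, 0, 0]
    - [0, 0.5, -13, 0, 0, 0]

```text
t: 14.45
position: [634.9, -175.3, 221.5]
tcp_rot: [0.188, 0.852, -0.477, -0.101]
ft_force: [-0.5, -0.1, -1.7]
width: 23.0
```

```bash
cat >> h.py <<'E'
R3=tilt(yf[:2],20,xf[:2]);GZ=106.5
tipat=lambda x,y,z:fx(x,y-GZ,z)
E
python3 - <<'E'
from h import *
p,Rm,o=pose();print(p,o["width"],o["ft_force"])
cmd(tipat(0,-60,150),R3,True)
E
```

```text
[ 634.88735691 -175.28845898  221.45562845] 22.959332044460833 [-0.49411312 -0.12027238 -1.72270975]
row [-22.95, -3.0, 7.43, 41.85, 1.71, -52.11]
```

Emit:
servo_tool:
  commands:
    - [-3, -0.4, 0.5, 6, 0.2, -7.4]
    - [-6.2, -0.8, 1, 12, 0.5, -14.9]
    - [-9.4, -1.2, 2, 18, 0.7, -22.3]
    - [-12.6, -1.6, 3, 24, 1, -29.8]
    - [-15.8, -2, 4, 30, 1.2, -37.2]
    - [-19, -2.5, 5.3, 36, 1.5, -44.7]
    - [-22.9, -3, 7.4, 41.8, 1.7, -52.1]
    - [-22.9, -3, 7.4, 41.8, 1.7, -52.1]

```text
t: 15.45
position: [505.3, 18.3, 135.7]
tcp_rot: [-0.174, 0.983, -0.066, 0.004]
ft_force: [-0.0, 0.8, -2.0]
width: 23.0
```

Emit:
servo_tool:
  commands:
    - [-22.9, -3, 7.4, 41.8, 1.7, -52.1]

```text
t: 15.58
position: [465.7, 35.1, 126.7]
tcp_rot: [-0.221, 0.975, -0.002, 0.027]
ft_force: [-1.0, 0.5, -1.5]
width: 23.2
```

Run:
```python
from h import *
p,Rm,o=pose();print(p,o["width"],o["ft_force"])
cmd(tipat(0,-60,150),R3,True);cmd(tipat(0,-40,60),R3,True)
```

```text
[465.70839625  35.06145164 126.66046486] 23.189294586314475 [-0.98998949  0.46827766 -1.5275559 ]
row [4.69, 1.05, -1.67, -5.71, -0.14, 7.31]
row [4.46, 3.13, 7.3, -5.71, -0.14, 7.31]
```

Emit:
servo_tool:
  commands:
    - [3, 0.6, -1.6, -4, -0.1, 5]
    - [4.69, 1.05, -1.67, -5.7, -0.1, 7.3]
    - [4.69, 1.05, -1.67, -5.7, -0.1, 7.3]
    - [4.69, 1.05, -1.67, -5.7, -0.1, 7.3]

```text
t: 16.08
position: [507.5, 18.3, 138.2]
tcp_rot: [-0.174, 0.983, -0.066, 0.007]
ft_force: [0.1, -1.0, -1.1]
width: 23.2
```

Run:
```python
from h import *
p,Rm,o=pose();print(p,o["width"],o["ft_force"])
cmd(tipat(0,-60,150),R3,True);cmd(tipat(0,-45,60),R3,True)
m=robot.camera_model("side");a=robot.camera("side");ms=robot.camera_model("scene");b=robot.camera("scene");cv2.imwrite("pics/s2.png",a);cv2.imwrite("pics/sc2.png",b)
w=robot.camera_model("wrist");c=robot.camera("wrist");cv2.imwrite("pics/w7.png",c)
g=p-11*Rm[:,2];t=np.radians(70);ax=Rm@np.array([0,np.sin(t),-np.cos(t)]);print("ax",ax,ax@yf,ax@xf)
for z in(0,40,80,120):
    q=g+(z-GZ)*ax;print(z,(q-F0)@xf,(q-F0)@yf,q[2],proj(m,q).round(1),proj(ms,q).round(1),proj(w,q).round(1))
```

```text
[507.53031295  18.28781799 138.20654237] 23.19464609803631 [ 0.12997778 -1.0096302  -1.07595977]
row [0.43, -0.05, -0.14, -0.03, 0.44, -0.28]
row [0.5, 1.62, 8.83, -0.03, 0.44, -0.28]
ax [-1.32955055e-01 -9.91121964e-01 -4.52818705e-04] -0.9996189789204544 -0.0019214818950138435
0 -3.997239247589853 -59.921622984306865 148.58927531898556 [216.3 166. ] [289.8 166.8] [256.8  58.6]
40 -4.074098523390459 -99.90638214112505 148.57116257080537 [217.8 172.6] [275.6 163.4] [256.8 122.7]
80 -4.150957799191012 -139.89114129794325 148.55304982262518 [219.4 179.5] [261.5 159.9] [256.9 191.6]
120 -4.227817074991567 -179.87590045476136 148.534937074445 [221.1 186.9] [247.6 156.5] [256.9 263.9]
```

Run:
```python
from h import *
c=cv2.imread("pics/w7.png");h=cv2.cvtColor(c,cv2.COLOR_BGR2HSV);k=((h[...,0]<8)|(h[...,0]>172))&(h[...,1]>150)&(h[...,2]>60)
ys,xs=np.where(k);s=(abs(xs-257)<60)&(ys<300);ys,xs=ys[s],xs[s];print(ys.min(),ys.max(),[(y,xs[ys==y].min(),xs[ys==y].max()) for y in range(ys.min(),ys.max(),8)])
g=cv2.cvtColor(c,cv2.COLOR_BGR2GRAY)
for y in(30,50,56,60,64,70,90,120,150,180):print(y,g[y,238:278].tolist())
```

```text
Traceback (most recent call last):
ValueError: zero-size array to reduction operation minimum which has no identity
```

Run:
```python
from h import *
c=cv2.imread("pics/w7.png").astype(int);k=(c[...,2]>1.8*c[...,1]+8)&(c[...,2]>1.8*c[...,0]+8)
ys,xs=np.where(k);print(len(xs),xs.min(),xs.max(),ys.min(),ys.max())
s=(abs(xs-257)<60)&(ys<300);ys,xs=ys[s],xs[s];print([(int(y),int(xs[ys==y].min()),int(xs[ys==y].max())) for y in range(ys.min(),ys.max(),8) if (ys==y).any()])
g=cv2.imread("pics/w7.png",0)
for y in(30,50,56,60,64,70,90,120,150,180):print(y,g[y,238:278].tolist())
```

```text
2040 233 275 189 265
[(189, 242, 266), (197, 234, 275), (205, 233, 275), (213, 234, 275), (221, 234, 275), (229, 234, 275)]
30 [195, 195, 195, 195, 195, 194, 195, 196, 195, 196, 196, 196, 195, 195, 195, 195, 196, 197, 197, 197, 197, 196, 196, 195, 195, 194, 194, 195, 196, 196, 196, 197, 198, 198, 196, 196, 196, 196, 196, 196]
50 [102, 104, 104, 103, 103, 105, 106, 107, 104, 102, 101, 103, 103, 102, 101, 101, 105, 106, 103, 103, 103, 104, 102, 102, 102, 102, 102, 101, 100, 100, 101, 102, 102, 103, 102, 103, 103, 103, 102, 103]
56 [105, 106, 107, 107, 104, 102, 103, 103, 102, 105, 135, 168, 181, 190, 198, 204, 202, 199, 193, 190, 178, 157, 104, 101, 101, 102, 102, 103, 102, 102, 103, 103, 103, 103, 104, 103, 104, 104, 103, 104]
60 [41, 42, 40, 40, 40, 40, 39, 40, 93, 148, 168, 181, 190, 197, 202, 207, 206, 203, 199, 192, 187, 176, 165, 110, 39, 39, 41, 39, 40, 40, 40, 40, 40, 40, 40, 39, 40, 40, 39, 40]
64 [40, 41, 41, 39, 41, 41, 40, 104, 149, 167, 180, 188, 195, 200, 204, 210, 207, 206, 204, 198, 192, 183, 177, 171, 151, 39, 41, 40, 41, 40, 39, 40, 40, 41, 40, 41, 39, 39, 40, 39]
70 
[... 267 characters left out ...]
219, 217, 214, 209, 191, 184, 178, 173, 164, 152, 118, 51, 42, 41, 41, 42, 43, 42, 41, 41, 41, 41, 41]
120 [72, 73, 71, 71, 84, 138, 146, 159, 169, 180, 188, 195, 201, 209, 221, 229, 229, 228, 227, 223, 210, 193, 183, 178, 173, 162, 153, 125, 81, 75, 75, 76, 76, 76, 76, 76, 78, 76, 78, 78]
150 [206, 204, 209, 208, 118, 141, 150, 160, 169, 182, 191, 199, 209, 219, 227, 235, 236, 236, 232, 222, 211, 194, 182, 176, 169, 160, 149, 131, 127, 208, 206, 209, 206, 203, 201, 201, 201, 200, 204, 212]
180 [204, 203, 206, 212, 120, 144, 150, 161, 171, 183, 194, 210, 219, 225, 232, 239, 243, 237, 232, 223, 212, 195, 179, 174, 167, 158, 148, 136, 106, 210, 210, 216, 215, 211, 211, 212, 211, 208, 205, 205]
```

Run:
```python
import cv2
a=cv2.imread("pics/w7.png")[0:200,120:400]
cv2.imwrite("pics/w7c.png",cv2.resize(a,None,fx=2.85,fy=2.85,interpolation=2))
```

```text
(no output)
```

View pics/w7c.png

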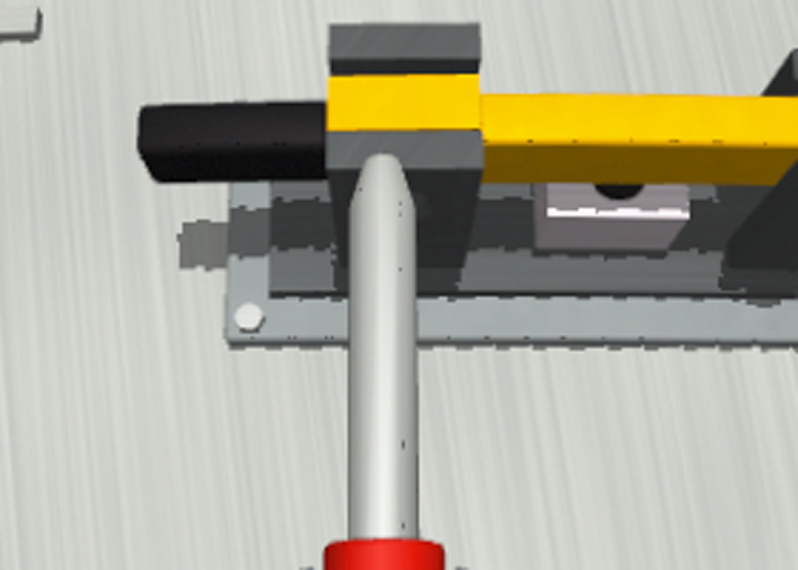

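The arm lies down between the cheeks. The -y cheek's outer top edge runs from column 327 to 483 at row 167, the pin axis is at column 382, and the base's left edge is at (229,340). From these I can work out the hole's x offset.

Run:
```python
from h import *
w=robot.camera_model("wrist");p,Rm,o=pose()
f=lambda u,v,z:onz(w,u/2.85+120-.3,v/2.85-.3,z)-F0
for n,u,v,z in(("cheekL",327,167,83),("cheekR",483,167,83),("L in",328,131,83),("R in",481,131,83),("far L",329,24,83),("far R",480,24,83),("base corner",228,346,8),("base L up",230,184,8)):
    q=f(u,v,z);print(n,(q@xf).round(1),(q@yf).round(1))
q=f(382,350,148.6+4);print("pin col x",q@xf)
g=p-11*Rm[:,2];ax=-yf
for z,r in((0,4),(80,12)):print("rim",z,proj(w,g+(z-GZ)*ax+[0,0,r]))
cmd(tipat(0,-45,60),R3,True)
```

```text
cheekL -22.5 -21.8
cheekR 23.2 -22.0
L in -22.3 -10.2
R in 22.9 -10.4
far L -22.4 25.6
far R 23.4 25.4
base corner -65.1 -50.7
base L up -66.1 14.8
pin col x -5.782576567030862
rim 0 [255.9037173  55.039054 ]
rim 80 [256.22458343 189.39392844]
row [0.53, 1.63, 8.84, -0.05, 0.42, -0.3]
```

Emit:
servo_tool:
  commands:
    - [0.3, 0.4, 2.5, 0, 0.2, -0.15]
    - [0.6, 0.9, 5, 0, 0.4, -0.3]
    - [0.75, 1.4, 7.5, 0, 0.4, -0.3]
    - [0.75, 1.6, 8.6, 0, 0.4, -0.3]
    - [0.75, 1.63, 8.8, 0, 0.4, -0.3]
    - [0.75, 1.63, 8.8, 0, 0.4, -0.3]
    - [0.75, 1.63, 8.8, 0, 0.4, -0.3]

```text
t: 17.1
position: [517.1, 32.0, 51.1]
tcp_rot: [-0.174, 0.983, -0.064, 0.013]
ft_force: [-0.0, -0.0, -2.6]
width: 23.3
```

Run:
```python
from h import *
p,Rm,o=pose();print(p,o["width"],o["ft_force"])
cmd(tipat(2.2,-45,60),R3,True);cmd(tipat(2.2,-26,60),R3,True)
print("10mm yf,xf,z in tool cm",Rm.T@yf,Rm.T@xf,Rm.T@[0,0,1])
w=robot.camera_model("wrist");a=robot.camera("wrist");cv2.imwrite("pics/w8.png",a)
g=cv2.cvtColor(a,cv2.COLOR_BGR2GRAY);q=p-11*Rm[:,2]-F0;print("tip",q@xf,q@yf+GZ,q[2])
y=int(proj(w,tipat(2.2,-45,60)+GZ*yf+[0,0,4])[1])
for r in(y-12,y-4,y+2,y+8,y+60):print(r,g[r,214:310:2].tolist())
```

```text
[517.0769543   32.04186678  51.1128725 ] 23.322103915236294 [-0.04565785 -0.04533669 -2.57514489]
row [-0.12, 0.04, 0.14, -0.05, -0.13, 0.04]
row [-0.12, -1.74, 0.79, -0.05, -0.13, 0.04]
10mm yf,xf,z in tool cm [-4.13254226e-05 -9.39042426e-01  3.42697125e-01] [9.99618159e-01 7.67688823e-04 2.22412726e-03] [ 0.00235342 -0.34282622 -0.93939589]
tip 3.3482117593430125 -45.00419739021265 61.44622731448847
44 [55, 55, 39, 38, 39, 39, 38, 38, 37, 38, 40, 38, 37, 38, 37, 37, 38, 37, 38, 38, 37, 38, 37, 38, 39, 39, 39, 37, 38, 36, 37, 38, 39, 37, 40, 38, 50, 52, 51, 53, 53, 52, 51, 51, 51, 51, 52, 52]
52 [54, 53, 52, 39, 38, 38, 38, 39, 38, 37, 38, 38, 37, 37, 39, 38, 37, 39, 39, 38, 37, 39, 38, 39, 37, 37, 38, 38, 38, 39, 38, 38, 38, 38, 39, 46, 53, 52, 52, 52, 52, 52, 52, 52, 51, 52, 51, 52]
58 [97, 97, 83, 65, 40, 40, 40, 39, 41, 40, 40, 41, 39, 40, 40, 40, 39, 153, 177, 191, 195, 188, 175, 149, 40, 40, 40, 40, 40, 39, 41, 40, 40, 39, 47, 93, 94, 94, 93, 93, 94, 94, 93, 93, 90, 93, 94, 93]
64 [100, 100, 79, 53, 43, 41, 41, 40, 40, 39, 40, 40, 41, 40, 42, 39, 142, 172, 187, 195, 199, 196, 185, 170, 143, 40, 41, 40, 40, 41, 41, 41, 40, 41, 82, 100, 99, 100, 100, 100, 100, 100, 99, 100, 100, 99, 100, 99]
116 [193, 197, 194, 199, 198, 193, 195, 196, 194, 194, 198, 188, 192, 198, 118, 139, 161, 179, 191, 211, 222, 220, 201, 176, 166, 148, 143, 192, 202, 194, 197, 198, 197, 195, 197, 194, 199, 199, 194, 192, 199, 196, 191, 191, 191, 193, 198, 200]
```

Emit:
servo_tool:
  commands:
    - [-0.13, -0.4, 0.28, 0, 0, 0]
    - [-0.13, -1, 0.5, 0, 0, 0]
    - [-0.13, -1.5, 0.7, 0, 0, 0]
    - [-0.13, -1.74, 0.79, 0, 0, 0]
    - [-0.13, -1.74, 0.79, 0, 0, 0]
    - [-0.13, -1.74, 0.79, 0, 0, 0]

```text
t: 17.9
position: [517.8, 51.2, 48.8]
tcp_rot: [-0.174, 0.983, -0.065, 0.012]
ft_force: [0.9, -1.0, -1.0]
width: 23.2
```

```bash
cat > st.py <<'E'
from h import *
p,Rm,o=pose();q=p-11*Rm[:,2]-F0;f=o["ft_force"];t=o["torque"]
print("tip x %.1f y %.1f z %.1f"%(q@xf,q@yf+GZ,q[2]),"F x %.1f y %.1f z %.1f"%(f@xf,f@yf,f[2]),"T",(t@xf).round(2),(t@yf).round(2),t[2].round(2),"w %.1f t %.1f"%(o["width"],o["t"]))
E
python3 st.py
```

```text
tip x 1.5 y -25.9 z 59.2 F x 1.0 y -0.8 z -1.0 T -0.41 0.03 0.02 w 23.2 t 17.9
```

Emit:
servo_tool:
  commands:
    - [0.05, -0.3, 0.05, 0, 0, 0]
    - [0.05, -0.55, 0.12, 0, 0, 0]
    - [0.05, -0.8, 0.22, 0, 0, 0]
    - [0.05, -1.05, 0.31, 0, 0, 0]
    - [0.05, -1.05, 0.31, 0, 0, 0]

```text
t: 18.52
position: [519.6, 62.3, 49.5]
tcp_rot: [-0.174, 0.983, -0.064, 0.012]
ft_force: [0.1, 0.1, -1.3]
width: 22.7
```

```bash
python3 st.py
```

```text
tip x 1.9 y -14.7 z 59.8 F x 0.1 y 0.1 z -1.3 T -0.39 -0.01 0.01 w 22.7 t 18.5
```

Emit:
servo_tool:
  commands:
    - [0, -0.25, 0.09, 0, 0, 0]
    - [0, -0.5, 0.18, 0, 0, 0]
    - [0, -0.75, 0.27, 0, 0, 0]
    - [0, -0.94, 0.34, 0, 0, 0]
    - [0, -0.94, 0.34, 0, 0, 0]

```text
t: 19.15
position: [520.9, 72.1, 49.5]
tcp_rot: [-0.174, 0.983, -0.064, 0.012]
ft_force: [-0.1, -0.2, -1.1]
width: 22.8
```

```bash
python3 st.py
```

```text
tip x 1.9 y -4.8 z 59.9 F x -0.1 y -0.2 z -1.1 T -0.34 -0.05 0.02 w 22.8 t 19.1
```

Emit:
servo_tool:
  commands:
    - [0, -0.25, 0.09, 0, 0, 0]
    - [0, -0.5, 0.18, 0, 0, 0]
    - [0, -0.75, 0.27, 0, 0, 0]
    - [0, -1.0, 0.365, 0, 0, 0]
    - [0, -1.25, 0.456, 0, 0, 0]
    - [0, -1.41, 0.515, 0, 0, 0]
    - [0, -1.41, 0.515, 0, 0, 0]

```text
t: 20.02
position: [522.9, 87.0, 49.5]
tcp_rot: [-0.174, 0.983, -0.064, 0.012]
ft_force: [-1.8, -1.0, -1.7]
width: 23.2
```

```bash
python3 st.py
```

```text
tip x 2.0 y 10.2 z 59.9 F x -1.6 y -1.2 z -1.7 T -0.38 -0.01 -0.01 w 23.2 t 20.0
```

Emit:
servo_tool:
  commands:
    - [-0.02, -0.25, 0.09, 0, 0, 0]
    - [-0.02, -0.5, 0.18, 0, 0, 0]
    - [-0.02, -0.75, 0.27, 0, 0, 0]
    - [-0.02, -1.0, 0.365, 0, 0, 0]
    - [-0.02, -1.25, 0.456, 0, 0, 0]
    - [-0.02, -1.5, 0.547, 0, 0, 0]
    - [-0.02, -1.8, 0.657, 0, 0, 0]
    - [-0.02, -1.8, 0.657, 0, 0, 0]

```text
t: 21.02
position: [525.2, 106.1, 49.6]
tcp_rot: [-0.174, 0.983, -0.064, 0.012]
ft_force: [-0.7, -0.3, -1.6]
width: 22.8
```

```bash
python3 st.py
```

```text
tip x 1.7 y 29.5 z 59.9 F x -0.6 y -0.4 z -1.6 T -0.27 -0.01 0.01 w 22.8 t 21.0
```

Emit:
servo_tool:
  commands:
    - [0, -0.3, 0.11, 0, 0, 0]
    - [0, -0.6, 0.22, 0, 0, 0]
    - [0, -0.9, 0.33, 0, 0, 0]
    - [0, -1.2, 0.438, 0, 0, 0]
    - [0, -1.5, 0.547, 0, 0, 0]
    - [0, -1.8, 0.657, 0, 0, 0]
    - [0, -2.07, 0.755, 0, 0, 0]
    - [0, -2.07, 0.755, 0, 0, 0]

```text
t: 22.02
position: [528.1, 127.9, 49.5]
tcp_rot: [-0.174, 0.983, -0.064, 0.012]
ft_force: [0.1, 0.2, -0.8]
width: 22.7
```

```bash
python3 st.py
```

```text
tip x 1.8 y 51.5 z 59.9 F x 0.1 y 0.2 z -0.8 T -0.34 0.02 -0.03 w 22.7 t 22.0
```

Emit:
servo_tool:
  commands:
    - [0, -0.15, 0.055, 0, 0, 0]
    - [0, -0.3, 0.11, 0, 0, 0]
    - [0, -0.4, 0.146, 0, 0, 0]
    - [0, -0.4, 0.146, 0, 0, 0]

```text
t: 22.52
position: [528.7, 132.0, 49.5]
tcp_rot: [-0.174, 0.983, -0.064, 0.012]
ft_force: [-0.3, -0.8, -1.7]
width: 22.7
```

```bash
python3 st.py
```

```text
tip x 1.7 y 55.6 z 59.9 F x -0.2 y -0.9 z -1.7 T -0.38 0.07 -0.01 w 22.7 t 22.5
```

Emit:
servo_tool:
  commands:
    - [0, -0.1, 0.036, 0, 0, 0]
    - [0, -0.2, 0.073, 0, 0, 0]
    - [0, -0.28, 0.102, 0, 0, 0]
    - [0, -0.28, 0.102, 0, 0, 0]

```text
t: 23.02
position: [528.8, 132.9, 49.5]
tcp_rot: [-0.172, 0.983, -0.064, 0.012]
ft_force: [-2.8, -10.4, 3.4]
width: 22.9
```

```bash
python3 st.py
```

```text
tip x 1.8 y 56.5 z 59.8 F x -1.4 y -10.7 z 3.4 T -1.71 0.24 0.06 w 22.9 t 23.0
```

Emit:
servo_tool:
  commands:
    - [0, -0.1, 0.036, 0, 0, 0]
    - [0, -0.15, 0.055, 0, 0, 0]
    - [0, -0.15, 0.055, 0, 0, 0]

```text
t: 23.4
position: [528.9, 132.9, 49.4]
tcp_rot: [-0.171, 0.983, -0.063, 0.012]
ft_force: [-4.5, -18.4, 6.7]
width: 23.2
```

```bash
python3 st.py
```

```text
tip x 1.8 y 56.6 z 59.8 F x -2.0 y -18.9 z 6.7 T -2.77 0.4 0.16 w 23.2 t 23.4
```

Emit:
servo_tool:
  commands:
    - [0, 0.2, -0.07, 0, 0, 0]
    - [0, 0.2, -0.07, 0, 0, 0]
    - [0, 0.2, -0.07, 0, 0, 0]
    - [0, 0.2, -0.07, 0, 0, 0]
    - [0, 0.2, -0.07, 0, 0, 0]
  grip: 5

```text
t: 24.02
position: [529.0, 134.6, 49.5]
tcp_rot: [-0.174, 0.983, -0.064, 0.012]
ft_force: [0.4, 0.8, 0.5]
width: 49.8
```

Emit:
servo_tool:
  commands:
    - [0, 0, -3, 0, 0, 0]
    - [0, 0, -7, 0, 0, 0]
    - [0, 0, -11, 0, 0, 0]
    - [0, 0, -14, 0, 0, 0]
    - [0, 0, -14, 0, 0, 0]

```text
t: 24.65
position: [524.0, 86.3, 183.2]
tcp_rot: [-0.174, 0.983, -0.065, 0.014]
ft_force: [-0.3, 0.3, -0.7]
width: 50.2
```

```bash
python3 st.py
python3 - <<'E'
from h import *
w=robot.camera_model("wrist");a=robot.camera("wrist");cv2.imwrite("pics/w9.png",a);c=a.astype(int)
print("pred shoulder top rim, tip top rim",proj(w,fx(2,-23.5,72)),proj(w,fx(2,-63.5,72)),"tip",proj(w,fx(2,56,62)))
k=(c[...,2]>1.8*c[...,1]+8)&(c[...,2]>1.8*c[...,0]+8);n,l,st,ce=cv2.connectedComponentsWithStats(k.astype(np.uint8))
print([(st[i],ce[i].round()) for i in range(1,n) if st[i][4]>80])
i=1+int(np.argmax(st[1:,4]));x=int(ce[i][0]);y0=st[i][1];print("above head",x,c[y0-14:y0+4,x].tolist())
s=robot.camera("side");cv2.imwrite("pics/s3.png",s)
cv2.imwrite("pics/w9c.png",cv2.resize(a,(800,600)))
E
```

```text
tip x 3.1 y 9.7 z 193.5 F x -0.3 y 0.3 z -0.7 T -0.24 0.02 0.01 w 50.2 t 24.6
pred shoulder top rim, tip top rim [253.61865436 155.86622532] [253.60595607 196.30117485] tip [253.60993681  84.24929485]
[(array([241, 156,  24,  42, 973], dtype=int32), array([252., 176.]))]
above head 252 [[127, 126, 122], [126, 126, 121], [127, 126, 122], [126, 126, 122], [126, 126, 124], [127, 126, 123], [127, 126, 122], [126, 124, 122], [124, 124, 121], [126, 125, 121], [111, 110, 107], [70, 69, 67], [43, 43, 41], [47, 50, 65], [41, 43, 112], [30, 41, 213], [46, 57, 246], [47, 58, 247]]
```

```bash
python3 -c "
from bench import robot
print(robot.hand_in())"
```

```text
the job is handed in; nothing more can be done
None
```

The clamp arm is down and locked with the red pin, and the job is handed in at about 24.7 s on the robot's clock, against the 72 s limit.

- **Arm:** I pressed the yellow arm down by its grip until it stopped hard, at about 28 N. A later picture showed it lying between the cheeks.
- **V-rest:** I lifted the red pin from the rack, laid it in the V-rest and let go. A picture showed it seated on the end stop, within a pixel of where I expected it.
- **Insertion:** I took the pin again across its head and pushed it in from the V-rest side. The cheeks were about 2 mm off along the arm; I got this from the camera and entered at that offset, so no search by feel was needed. Side forces stayed under 2 N until the shoulder met the cheek.
- **Home:** The shoulder stopped at the expected depth: the tip was at y 56.6 mm where 56 mm was expected. The push force rose to about 19 N with almost no further movement.

**Last checks:** After letting go and backing off about 14 cm, the wrist force was near zero. In the last picture the head's edge was at row 156, where row 155.9 was predicted for a pin fully home, and no bright shank showed between head and cheek. I read that picture only as pixel numbers, because the viewer's limit of 12 was already reached.

**What went wrong:** One row repeated by mistake swung the arm about 4 cm sideways in free air; it touched nothing and I corrected it. I never moved the other pins, calipers or magnifier, but did not check their positions at the end.

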